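# Stack the top tray on the lab shaker and latch it

### The arm

A 7-joint arm with a two-finger parallel gripper is mounted at the origin on a cart in front of the work surface, level with it; the furniture and walls round the work are solid. World frame = base frame: x ahead of the robot, y to its left, z up, the work surface at z = 0. Lengths are in m, angles in rad, forces in N, time in s.
With the tool pointing down it reaches from about 0.425 to 0.95 m from the base axis. Payload 16.7 kg.
Tool frame: the origin (TCP) lies between the finger pads; the fingertips stand 19 mm ahead of it and the grasp point (between the pads) is the TCP; z points along the fingers, x is the direction in which the jaws open and shut, and the axes are right-handed (so a half turn about z gives the same grasp; the last joint's range is limited). The gripper opens to 94 mm and grips with 3 to 60 N. Pads are 16 mm wide; open, the fingers measure 119 mm over their backs; the gripper's body (75 mm by 177 mm) begins 78 mm behind the grasp point.
Start: joints at [1.173, 0.426, 0.074, 1.606, -0.034, 1.111, -0.067], TCP at [0.166, -0.654, 0.224] pointing down, gripper open.
Joint ranges: [-2.85, 2.85], [-0.5, 2.14], [-1.23, 1.37], [0.21, 2.46], [-1.02, 4.16], [0.16, 2.05], [-2.73, 2.73]. Speed limits (rad/s): [1.89, 1.89, 2.39, 2.39, 3.01, 3.01, 3.01].

### API

Orientations are given as a rotation vector (axis times angle).
In Python, from workcell import r, viewer, workorder gives the robot as it stands.
- The arm moves only by the tool step_arm, never from a script. Its argument "moves" is a list of rows, each a list of 3 entries, a list of its own where there are three numbers: the closure, from -1 (fully open) to 1 (shut), so that 0 is half open, then the shift along the tool's x, y, z in units of 50 mm (1.0 is 50 mm), then the turn about the tool's z in units of 5 degrees (1.0 is 5 degrees). In form: [[gripper, [x, y, z], yaw], ...]. A call has 1 to 5 rows; each row is the pose to reach, as a shift and turn from the pose commanded when the call began, along the tool's axes at that moment; what a row does not reach only later rows make up. A row lasts 1/10 s, in which the tool goes at most 50 mm and 8.59 degrees, less where a joint would pass 70% of its speed; a pose out of reach is approached as far as the arm can. A call with a gripper value outside its range is refused whole. The fingers move at their own pace and stop on an object; the grip force is fixed at half the most. Time passes only in rows, so rows that repeat a pose let the fingers close. It gives the time, the measured TCP pose, the force and the opening at its end, in the units of the state.
- r.read_state(): the state, without advancing time (a new reading comes with each control period).
- viewer.read_camera(name): name is "scene" or "top" or "wrist"; returns the picture (480x640x3 uint8, red, green, blue); there is no depth.
- viewer.calibration(name): a dict with "K" (3x3 intrinsics, pixels), "rvec" (rotation vector, rad) and "tvec" (3), from world to camera coordinates, as OpenCV has them; the wrist camera has in their place "tool_from_camera" (4x4, takes a point from camera to tool coordinates, whose origin is the TCP and whose axes are the tool frame's). Camera axes: x right, y down, z forward; pixel columns grow to the right and rows downward; lengths in m; the calibration is good to about 2 mm. A picture is of the moment at which its call begins: read the wrist's pose just before it. calibration takes no time and is no camera call.
- workorder.finish_job(): hands the job in, once; it reports no verdict.
The state is a dict: "time_s": time; "q": joint angles; "joint_vel": joint speeds; "tau": joint torques, N m; "tcp_pos": TCP position; "tool_rot": TCP orientation; "force": force on the tool from outside, world axes, zero at the start; "wrist_torque": the same for the moment, N m; "grip_width": finger opening in m.
Only numpy, scipy, OpenCV 4.12 (cv2) and the standard library are available. Lean on these libraries where they do the work, as an engineer would, in place of code of your own. Each camera call takes 0.05 s, during which the arm holds its last target.

### The job

Load the shaker for a mixing run: pick up the top tray with its two specimen cups by the handle and lower it onto the shaker's lower tray, catch tab on the side of the swing catch, so that its four corner lugs drop into the sockets and it sits fully home, then swing the catch all the way over the tab so the tray cannot jump off, and let go. The lower tray has stopped somewhere along its stroke, so feel for the sockets gently, never leaning on the trays or dropping one on the other; keep the cups upright in their wells and leave the rest of the bench as it is.

Things in the scene. Friction and masses are not known exactly. Their poses are not given: they have to be found in the camera images.
- shaker: Reciprocating bench shaker, fixed: white housing 200 x 250 mm, 56 mm high, control panel on its -x face. Origin: centre of its underside, z up. A lower tray (172 x 207 mm) slides on it along the shaker's own x (the stroke). It has stopped up to 10 mm either side of mid-stroke (not measured); about 6 N along x shifts it (stops at 12 mm). On its rubber mounts it sinks 1 mm per 5 N, 5 mm at most.
- stroke_middle (a point): On the housing's axes (does not move with the stroke): where the centre of the lower tray's socket plane lies at mid-stroke, unloaded, z = 0.112 above the underside. Four grey corner blocks, 52 mm along x, 30 mm along y, have flat tops in this plane, each with a square socket 15 x 15 mm, 16 mm deep, 1 mm chamfer, at x = +-0.058, y = +-0.088 from the lower tray's centre.
- top_tray: Loose aluminium tray, 150 (x) x 206 (y) mm, rim top 37 mm up, about 0.5 kg with cups. Origin: centre of the plane of its lug tips (it stands on them), z up. Round lugs, 13 mm across (tip bevelled to 12), 12 mm long, at x = +-0.058, y = +-0.088. Touching the block tops its origin is 112 mm above the shaker's underside; fully home 99 to 100 mm, axes along the shaker's, about 1 mm play.
- tray_handle (a point): Centre of the top tray's handle bar, 96 mm above the lug tips: bar 12 mm thick (x), 66 mm long (y), 14 mm high, on two posts, open underneath. The cups' tops lie 10 mm below it and begin 34 mm to either side in y. Axes are the tray's.
- tray_tab (a point): Top face of the catch tab near its outer end: a flat steel tongue 28 mm wide that sticks out 30 mm at the tray's +y end, 22 mm to the -x side of its middle. It belongs at the shaker's +y end.
- pivot_middle (a point): On the housing's axes: top of the catch arm at its upright pivot when the lower tray is at mid-stroke (the pivot rides on the lower tray, so it is shifted along the shaker's x by the unknown stroke). A black upright knob, 11 mm across and 35 mm high, stands on the arm 46 mm from the pivot, its foot at this height (127 mm above the shaker's underside).
- catch (a joint): Swing catch at the lower tray's +y end, a level steel arm. At 0 it points to the shaker's +y (open); it turns anticlockwise from above, and at its stop, 1.57 rad, points to -x, over the home tray's tab with 3 mm to spare. Starts at 0 to 0.25; stays where left; takes about 1.5 N at the knob; the tab blocks it if the tray is not home.
- cup1: Specimen cup, white screw cap, 60 mm across, 70 mm high, 55 g, standing loose in the well in the tray's -y half (well centre x = 0, y = -0.064, floor z = 0.016 in the tray's frame; collar 66 mm inside, 16 mm high). Origin: centre of its underside, z up.
- cup2: The same cup in the well at y = +0.064.
- marker: Marker pen, 135 x 17 mm, lying on the worktop between shaker and tray; a bystander. Origin: centre of its underside.
- dropper: Small clear dropper bottle, 33 mm across, 82 mm high, behind the work; a bystander. Origin: centre of its underside.
- amber_vial: Small amber vial, 31 mm across, 68 mm high, behind the work; a bystander. Origin: centre of its underside.

How it is judged:
By the outcome, as a careful person would: the job done as asked, in the order asked, and still so for the second after the job is handed in, with the robot touching nothing.
It also fails if it takes over 72 s, if anything falls off the work surface, if the arm or the gripper's body presses on something with over 40 N, if the wrist force passes 120 N, or if a joint passes its speed limit or range.

## Working session

There is one attempt and no reset: what is moved stays moved. The work goes in short steps, Python scripts to look and compute and a tool call to move; the robot and the scene stay as the last step left them, time stands still between calls to the robot, and variables do not carry over. Pictures are saved under pics/ and viewed, and the job is handed in when it is done.

Besides the shell and the picture viewer there is one more tool, called as name([rows], argument=value, ...), one row to a line, values as JSON. step_arm: Moves the arm, as the interface text tells. Its arguments: {"type":"object","properties":{"moves":{"type":"array","items":{"type":"array"}}},"required":["moves"]}

```bash
mkdir -p pics; ls
python3 - <<'E'
from workcell import r, viewer, workorder
import cv2
s=r.read_state(); print(s)
for n in ("scene","top","wrist"):
    im=viewer.read_camera(n); cv2.imwrite(f"pics/{n}0.png",im[:,:,::-1]); print(n,viewer.calibration(n))
E
```

```text
pics
{'time_s': 0.0, 'q': array([ 1.17249902,  0.42668044,  0.07386421,  1.60657949, -0.03408363,
        1.11078456, -0.06705083]), 'joint_vel': array([-4.71142949e-05,  4.69648722e-04,  5.21287051e-04, -5.64265731e-05,
        4.53300121e-04, -3.06056629e-04,  8.73275125e-04]), 'tau': array([-1.37443922e-04, -9.35813427e+01,  3.66686046e+00, -4.54182780e+01,
       -4.88256931e-02,  2.04029371e-02,  2.16999642e-04]), 'tcp_pos': array([ 0.1660749 , -0.65384631,  0.22382254]), 'tool_rot': array([-2.47940939e+00,  1.92822894e+00,  1.57305313e-03]), 'force': array([-0.27361079, -0.75346163,  0.77554602]), 'wrist_torque': array([-0.01795335, -0.00573628,  0.06590162]), 'grip_width': 0.09413620471721638}
scene {'K': array([[491.57048706,   0.        , 316.71344602],
       [  0.        , 491.57048706, 237.93421859],
       [  0.        ,   0.        ,   1.        ]]), 'rvec': array([ 2.3646247 , -0.66709673,  0.21648618]), 'tvec': array([-0.46087453,  0.29339174,  0.90752179])}
top {'K': array([[473.30424527,   0.        , 323.52284171],
       [  0.        , 473.30424527, 246.70937057],
       [  0.        ,   0.        ,   1.        ]]), 'rvec': array([ 2.09829078, -2.11373082,  0.23844937]), 'tvec': array([0.00179598, 0.56845105, 1.09451848])}
wrist {'K': array([[345.75280355,   0.        , 319.76659056],
       [  0.        , 345.75280355, 237.05569628],
       [  0.        ,   0.        ,   1.        ]]), 'tool_from_camera': array([[ 9.99999485e-01, -7.99042462e-04, -6.25533998e-04,
         1.59429338e-03],
       [ 9.26219607e-04,  9.70539198e-01,  2.40941500e-01,
        -6.93459513e-02],
       [ 4.14582776e-04, -2.40941955e-01,  9.70539439e-01,
        -1.60650750e-01],
       [ 0.00000000e+00,  0.00000000e+00,  0.00000000e+00,
         1.00000000e+00]])}
```

View pics/scene0.png

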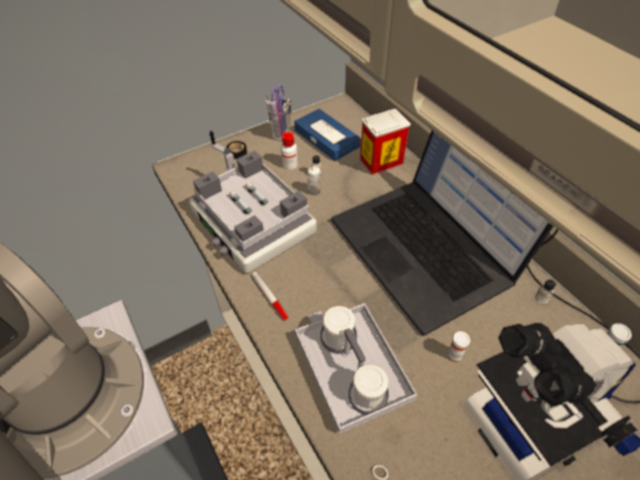

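View pics/top0.png

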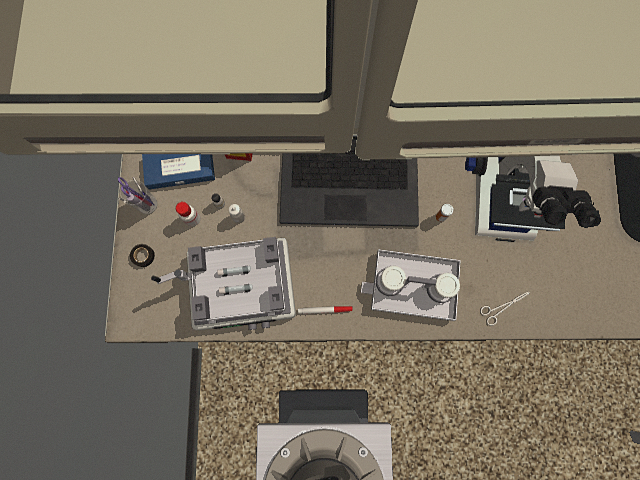

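View pics/wrist0.png

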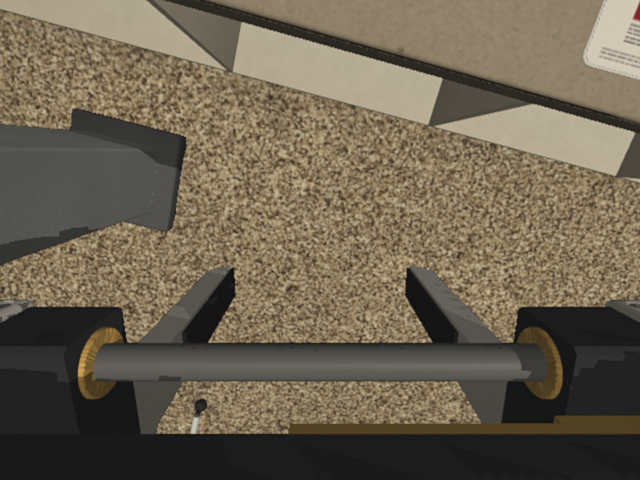

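```bash
cat > h.py <<'E'
import numpy as np, cv2
from workcell import r, viewer, workorder
from scipy.spatial.transform import Rotation as R
def cam(n):
    c=viewer.calibration(n); return c["K"],c["rvec"],c["tvec"]
def ray(n,uv,z):
    K,rv,t=cam(n); Rm=R.from_rotvec(rv).as_matrix()
    d=Rm.T@np.linalg.solve(K,[uv[0],uv[1],1]); o=-Rm.T@t
    return o+d*(z-o[2])/d[2]
def proj(n,P):
    K,rv,t=cam(n); return cv2.projectPoints(np.atleast_2d(P).astype(float),rv,t,K,None)[0][:,0]
def wcam(s):
    c=viewer.calibration("wrist"); T=np.eye(4); T[:3,:3]=R.from_rotvec(s["tool_rot"]).as_matrix(); T[:3,3]=s["tcp_pos"]
    return c["K"],T@c["tool_from_camera"]
def wproj(s,P):
    K,T=wcam(s); P=np.atleast_2d(P); c=(P-T[:3,3])@T[:3,:3]; p=c@K.T; return p[:,:2]/p[:,2:]
def wray(s,uv,z):
    K,T=wcam(s); d=T[:3,:3]@np.linalg.solve(K,[uv[0],uv[1],1]); o=T[:3,3]; return o+d*(z-o[2])/d[2]
def crop(src,dst,x0,y0,w,h,k):
    im=cv2.imread(src)[y0:y0+h,x0:x0+w]; cv2.imwrite(dst,cv2.resize(im,None,fx=k,fy=k,interpolation=cv2.INTER_CUBIC))
E
python3 - <<'E'
from h import *
crop("pics/top0.png","pics/t_sh.png",140,220,160,120,5)
crop("pics/top0.png","pics/t_tr.png",350,230,130,100,6)
crop("pics/scene0.png","pics/s_sh.png",180,120,150,150,4)
crop("pics/scene0.png","pics/s_tr.png",280,295,150,140,4)
E
```

```text
(no output)
```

View pics/t_sh.png

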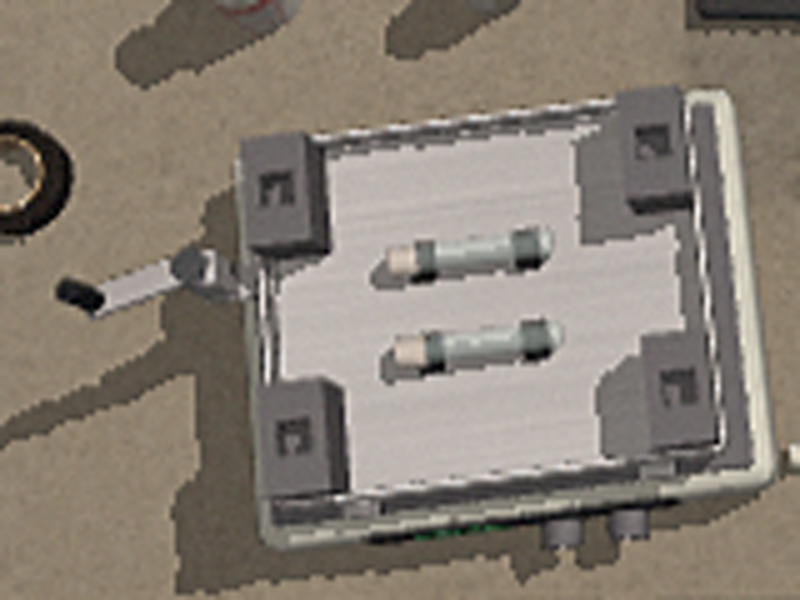

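View pics/t_tr.png

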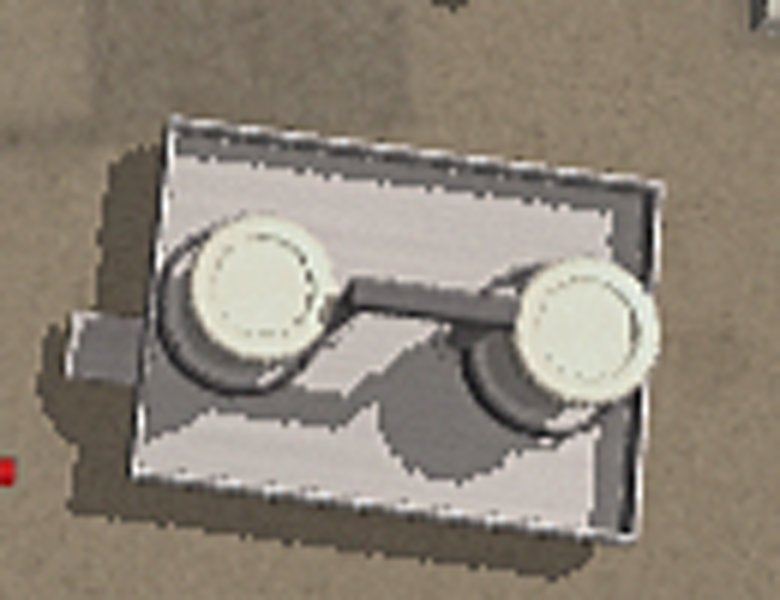

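View pics/s_sh.png

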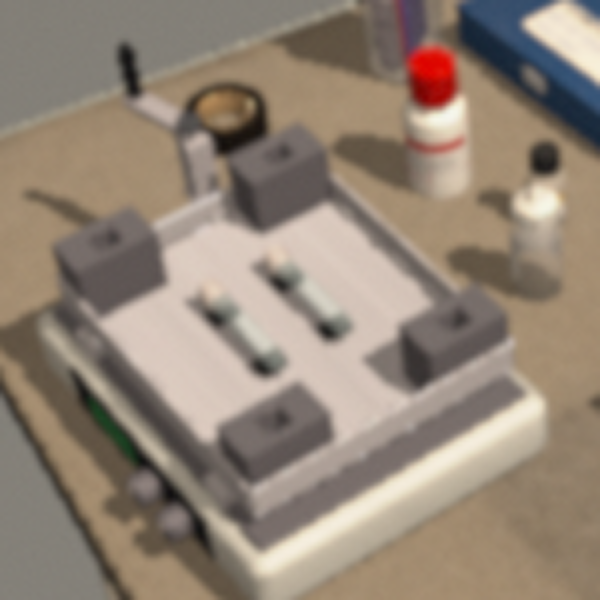

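View pics/s_tr.png

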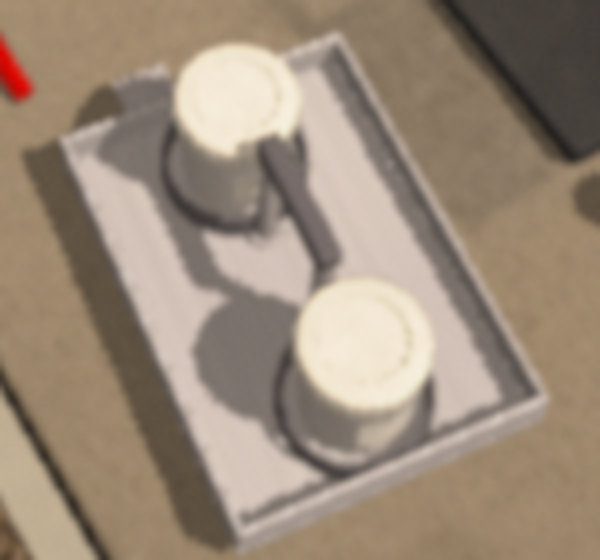

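```bash
cat > fit.py <<'E'
from h import *
from scipy.optimize import least_squares
def fit(model,z,obs):
    model=np.array(model)
    def P(p):
        c,s=np.cos(p[2]),np.sin(p[2]); return np.c_[p[0]+c*model[:,0]-s*model[:,1],p[1]+s*model[:,0]+c*model[:,1],np.full(len(model),z)]
    f=lambda p: np.concatenate([(proj(n,P(p))-np.array(o)).ravel() for n,o in obs.items()])
    s=least_squares(f,[0.6,0,0]); return s.x, s.fun.reshape(-1,2)
sg=[(1,1),(1,-1),(-1,-1),(-1,1)]
T=lambda L,k,o:[(a/k+o[0],b/k+o[1]) for a,b in L]
ts=T([(277,187),(654,141),(680,387),(294,435)],5,(140,220)); ss=T([(282,153),(458,320),(275,424),(107,238)],4,(180,120))
tt=T([(173,118),(660,183),(635,541),(133,473)],6,(350,230)); st=T([(340,37),(545,400),(240,530),(63,140)],4,(280,295))
if __name__=="__main__":
  np.set_printoptions(precision=4,suppress=True)
  for nm,m,z,a,b in (("sh",(.058,.088),.112,ts,ss),("tr",(.075,.103),.037,tt,st)):
    M=[(i*m[0],j*m[1]) for i,j in sg]
    for o in ({"top":a},{"scene":b},{"top":a,"scene":b}):
        x,f=fit(M,z,o); print(nm,list(o),x,np.degrees(x[2]),np.abs(f).max(),f.std())
  s=lambda u,v,k,o:(u/k+o[0],v/k+o[1])
  print("knob top", ray("top",s(68,290,5,(140,220)),.162), ray("scene",s(125,47,4,(180,120)),.162))
  print("knob foot", ray("top",s(95,303,5,(140,220)),.127), ray("scene",s(131,93,4,(180,120)),.127))
  print("pivot", ray("top",s(188,265,5,(140,220)),.135), ray("scene",s(190,122,4,(180,120)),.135))
  print("handle", ray("top",s(350,288,6,(350,230)),.102), ray("scene",s(300,195,4,(280,295)),.102))
E
python3 fit.py
```

```text
sh ['top'] [0.4868 0.2018 0.1178] 6.749367465420077 0.09906724436285685 0.049268016665149
sh ['scene'] [0.4878 0.1993 0.1124] 6.441886436223045 0.5765827055458601 0.31284700801598736
sh ['top', 'scene'] [0.4874 0.2008 0.1154] 6.613806335971284 0.9904521025582085 0.42615364141402956
tr ['top'] [ 0.4779 -0.2309 -0.1417] -8.119101205340135 0.6035755647297947 0.41742533108470925
tr ['scene'] [ 0.4785 -0.2308 -0.1471] -8.429386664610192 1.601885712225112 0.9972595929920447
tr ['top', 'scene'] [ 0.4783 -0.2308 -0.145 ] -8.309877325085425 1.7503090192222999 0.7756729972927261
knob top [0.4783 0.372  0.162 ] [0.4795 0.3709 0.162 ]
knob foot [0.4779 0.3718 0.127 ] [0.4776 0.3738 0.127 ]
pivot [0.4937 0.3282 0.135 ] [0.4935 0.3211 0.135 ]
handle [ 0.4836 -0.1991  0.102 ] [ 0.4787 -0.2313  0.102 ]
```

```bash
cat > go.py <<'E'
from h import *
def go(p,yaw_deg):
    "target tcp, bearing of tool x in world -> tool units"
    s=r.read_state(); M=R.from_rotvec(s["tool_rot"]).as_matrix()
    d=M.T@(np.array(p)-s["tcp_pos"])/.05; b=np.degrees(np.arctan2(M[1,0],M[0,0])); dy=(yaw_deg-b+180)%360-180
    print("t",s["time_s"],"tcp",s["tcp_pos"].round(4),"bearing",round(b,2),"tilt",np.degrees(np.arccos(-M[2,2])).round(2),"F",s["force"].round(2),"shift",d.round(3),"yaw",round(-dy/5,3))
    return d,-dy/5
E
python3 -c "
from go import *
go([.478,-.231,.26],-8.2)"
```

```text
t 0.15 tcp [ 0.1661 -0.6539  0.224 ] bearing -75.75 tilt 0.05 F [0.06 0.59 0.35] shift [-6.663 -8.128 -0.715] yaw -13.51
```

step_arm([
  [-1,[-0.6,-0.7,-0.3],-1],
  [-1,[-1.2,-1.5,-0.7],-2],
  [-1,[-1.8,-2.2,-0.7],-3],
  [-1,[-2.4,-3.0,-0.7],-4],
  [-1,[-3.0,-3.7,-0.7],-5],
])

```text
time_s: 0.65
tcp_pos: [0.3098, -0.4613, 0.2596]
tool_rot: [2.841, -1.34, 0.001]
force: [-0.7, -0.6, -0.0]
grip_width: 0.0944
```

```bash
python3 -c "
from go import *
go([.478,-.231,.26],-8.2)"
```

```text
t 0.65 tcp [ 0.3098 -0.4613  0.2596] bearing -50.51 tilt 0.02 F [-0.72 -0.59 -0.04] shift [-1.415 -5.524 -0.008] yaw -8.462
```

step_arm([
  [-1,[-0.2,-0.9,0],-1.5],
  [-1,[-0.4,-1.8,0],-3],
  [-1,[-0.7,-2.7,0],-4.5],
  [-1,[-1,-3.6,0],-6],
  [-1,[-1.2,-4.5,0],-7.5],
])

```text
time_s: 1.15
tcp_pos: [0.4452, -0.2725, 0.2596]
tool_rot: [3.121, -0.354, -0.0]
force: [0.4, -0.8, -0.1]
grip_width: 0.0941
```

```bash
python3 -c "
from go import *
go([.478,-.231,.26],-8.2)"
```

```text
t 1.15 tcp [ 0.4452 -0.2725  0.2596] bearing -12.94 tilt 0.01 F [ 0.4  -0.81 -0.06] shift [ 0.453 -0.955 -0.008] yaw -0.948
```

step_arm([
  [-1,[0.25,-0.5,0],-0.5],
  [-1,[0.45,-0.96,0],-0.95],
  [-1,[0.45,-0.96,0],-0.95],
  [-1,[0.45,-0.96,0],-0.95],
])

```text
time_s: 1.55
tcp_pos: [0.4776, -0.233, 0.2592]
tool_rot: [-3.133, 0.233, 0.001]
force: [-0.6, -0.4, -0.1]
grip_width: 0.0938
```

```bash
python3 -c "
from go import *
import json
go([.478,-.231,.26],-8.2)
s=r.read_state(); im=viewer.read_camera('wrist'); cv2.imwrite('pics/w1.png',im[:,:,::-1]); np.save('w1.npy',np.r_[s['tcp_pos'],s['tool_rot']])
P=[[.4783-.231*0,-.2308,.096]]; print(wproj(s,P))
"
```

```text
t 1.55 tcp [ 0.4776 -0.233   0.2592] bearing -8.52 tilt 0.03 F [-0.6  -0.37 -0.09] shift [ 0.002 -0.042 -0.015] yaw -0.063
[[319.99490024 222.25827503]]
```

View pics/w1.png

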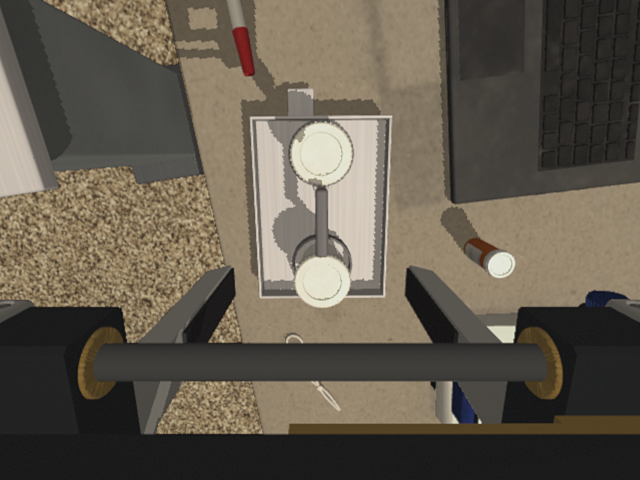

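```bash
python3 -c "
from go import *
from scipy.optimize import least_squares
a=np.load('w1.npy'); s={'tcp_pos':a[:3],'tool_rot':a[3:]}
px=[(391,116.5),(385,297),(260,297),(250,116.5)]; C=[(.075,.103),(.075,-.103),(-.075,-.103),(-.075,.103)]
def P(p,z=.037,C=C):
    c,q=np.cos(p[2]),np.sin(p[2]); return np.array([[p[0]+c*x-q*y,p[1]+q*x+c*y,z] for x,y in C])
f=lambda p:(wproj(s,P(p))-px).ravel()
o=least_squares(f,[.478,-.231,-.14]); print(o.x,np.degrees(o.x[2]),o.fun.round(2))
print('bar center/ends px',wproj(s,P(o.x,.103,[(0,0),(0,.033),(0,-.033),(.006,0),(-.006,0)])).round(1))
crop('pics/w1.png','pics/w1c.png',230,90,180,220,2.7)
"
```

```text
[ 0.47978182 -0.23209185 -0.14158229] -8.112067741127387 [ 1.3  -1.3  -0.04  0.53 -0.77  1.42 -0.59 -0.09]
bar center/ends px [[321.8 224.9]
 [321.5 189.5]
 [322.  258.5]
 [328.2 224.8]
 [315.4 224.9]]
```

View pics/w1c.png

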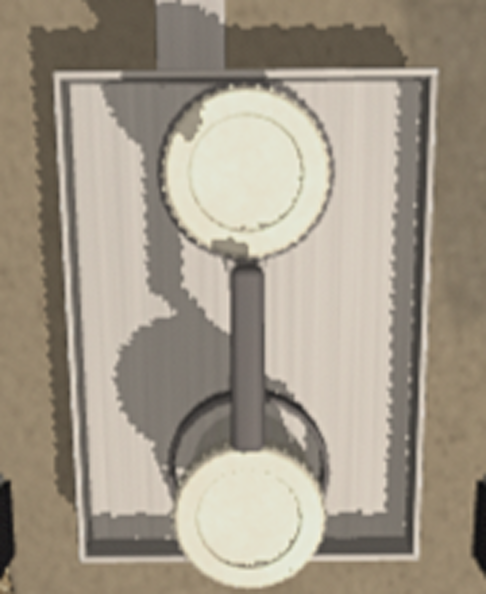

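step_arm([
  [-1,[0.01,-0.02,0.7],-0.05],
  [-1,[0.02,-0.03,1.4],-0.05],
  [-1,[0.02,-0.03,2.1],-0.05],
  [-1,[0.02,-0.03,2.8],-0.05],
  [-1,[0.02,-0.03,3.26],-0.05],
])

```text
time_s: 2.1
tcp_pos: [0.4772, -0.2326, 0.0942]
tool_rot: [-3.133, 0.23, 0.003]
force: [0.2, -0.2, 0.4]
grip_width: 0.0941
```

step_arm([
  [-1,[0,0,0],0],
  [-1,[0,0,0],0],
])

```text
time_s: 2.3
tcp_pos: [0.4787, -0.2323, 0.097]
tool_rot: [-3.133, 0.228, 0.001]
force: [0.7, -0.8, 0.1]
grip_width: 0.0939
```

```bash
python3 -c "
from go import *
go([.479,-.2315,.096],-8.2)
im=viewer.read_camera('wrist'); cv2.imwrite('pics/w2.png',im[:,:,::-1])
im=viewer.read_camera('scene'); cv2.imwrite('pics/s2.png',im[:,:,::-1])
"
```

```text
t 2.3 tcp [ 0.4787 -0.2323  0.097 ] bearing -8.34 tilt 0.03 F [ 0.71 -0.81  0.15] shift [ 0.004 -0.017  0.019] yaw -0.027
```

View pics/w2.png

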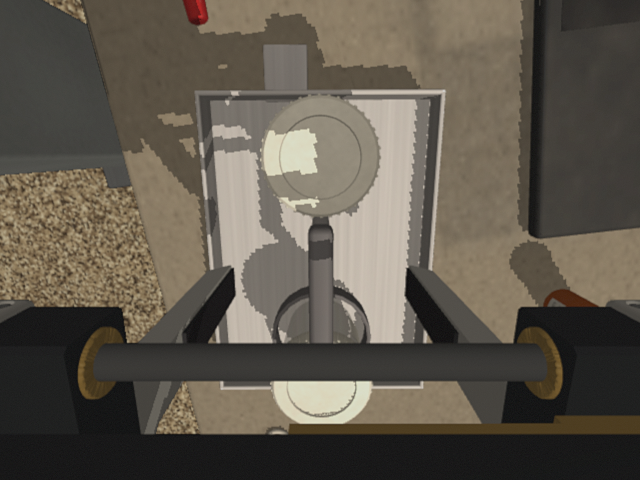

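step_arm([
  [0,[0,0,0],0],
  [0.6,[0,0,0],0],
  [1,[0,0,0],0],
  [1,[0,0,0],0],
  [1,[0,0,0],0],
])

```text
time_s: 2.9
tcp_pos: [0.479, -0.2315, 0.0966]
tool_rot: [3.133, -0.226, 0.0]
force: [0.3, -0.0, -0.0]
grip_width: 0.0572
```

step_arm([
  [1,[0,0,0],0],
  [1,[0,0,0],0],
  [1,[0,0,0],0],
  [1,[0,0,0],0],
  [1,[0,0,0],0],
])

```text
time_s: 3.4
tcp_pos: [0.4789, -0.2315, 0.0965]
tool_rot: [-3.133, 0.226, 0.0]
force: [0.1, -0.2, -0.0]
grip_width: 0.0174
```

step_arm([
  [1,[0,0,0],0],
  [1,[0,0,0],0],
  [1,[0,0,0],0],
  [1,[0,0,0],0],
])

```text
time_s: 3.8
tcp_pos: [0.479, -0.2315, 0.0964]
tool_rot: [-3.133, 0.226, -0.0]
force: [1.3, -0.5, -2.4]
grip_width: 0.012
```

```bash
python3 -c "
from go import *
go([.479,-.2315,.096],-8.2); print(r.read_state()['grip_width'])"
```

```text
t 3.8 tcp [ 0.479  -0.2315  0.0964] bearing -8.25 tilt 0.01 F [ 1.3  -0.49 -2.35] shift [0.001 0.    0.009] yaw -0.009
0.012011865574184192
```

step_arm([
  [1,[0,0,-0.06],0],
  [1,[0,0,-0.15],0],
  [1,[0,0,-0.3],0],
  [1,[0,0,-0.5],0],
  [1,[0,0,-0.75],0],
])

```text
time_s: 4.3
tcp_pos: [0.4788, -0.2314, 0.1349]
tool_rot: [-3.133, 0.226, 0.0]
force: [0.6, -0.0, -4.3]
grip_width: 0.0113
```

step_arm([
  [1,[0,0,-0.4],0],
  [1,[0,0,-0.8],0],
  [1,[0,0,-1.3],0],
  [1,[0,0,-1.6],0],
  [1,[0,0,-1.75],0],
])

```text
time_s: 4.8
tcp_pos: [0.4795, -0.2317, 0.2239]
tool_rot: [3.132, -0.226, 0.004]
force: [0.6, 0.4, -5.4]
grip_width: 0.0117
```

step_arm([
  [1,[0,0,-0.3],0],
  [1,[0,0,-0.6],0],
  [1,[0,0,-0.8],0],
  [1,[0,0,-0.8],0],
])

```text
time_s: 5.2
tcp_pos: [0.4794, -0.2317, 0.2627]
tool_rot: [3.133, -0.226, 0.003]
force: [-0.3, -0.1, -5.8]
grip_width: 0.0116
```

```bash
python3 -c "
from go import *
go([.487,.201,.265],6.7); print(r.read_state()['grip_width'],r.read_state()['wrist_torque'])
im=viewer.read_camera('scene'); cv2.imwrite('pics/s3.png',im[:,:,::-1])
im=viewer.read_camera('top'); cv2.imwrite('pics/t3.png',im[:,:,::-1])"
```

```text
t 5.2 tcp [ 0.4794 -0.2317  0.2627] bearing -8.25 tilt 0.11 F [-0.28 -0.09 -5.79] shift [-1.091 -8.586 -0.053] yaw -2.99
0.011590072282652448 [-0.056014   -0.03898095  0.01005424]
```

View pics/s3.png

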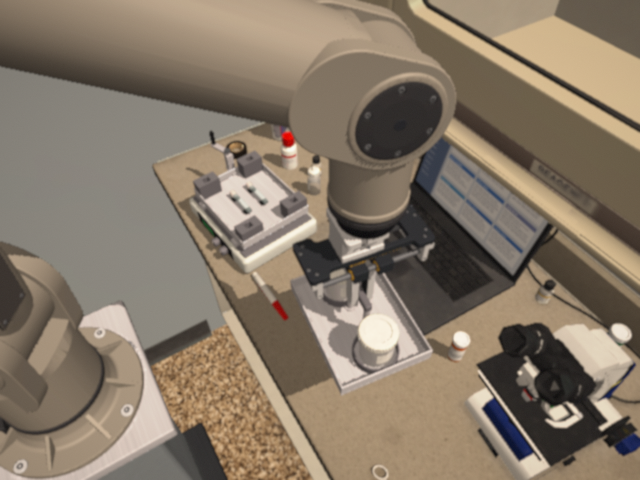

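step_arm([
  [1,[-0.02,-0.15,-0.05],-0.1],
  [1,[-0.07,-0.5,-0.05],-0.3],
  [1,[-0.13,-1.0,-0.05],-0.5],
  [1,[-0.2,-1.6,-0.05],-0.7],
  [1,[-0.28,-2.2,-0.05],-0.9],
])

```text
time_s: 5.8
tcp_pos: [0.4805, -0.1173, 0.2639]
tool_rot: [-3.14, 0.098, 0.0]
force: [0.4, 0.3, -5.3]
grip_width: 0.0116
```

step_arm([
  [1,[-0.05,-0.6,0],-0.2],
  [1,[-0.1,-1.1,0],-0.4],
  [1,[-0.15,-1.5,0],-0.6],
  [1,[-0.18,-1.75,0],-0.7],
  [1,[-0.18,-1.8,0],-0.7],
])

```text
time_s: 6.3
tcp_pos: [0.4776, -0.0285, 0.2641]
tool_rot: [-3.142, 0.003, -0.0]
force: [0.3, 0.1, -4.8]
grip_width: 0.0117
```

```bash
python3 -c "
from go import *
go([.487,.201,.265],6.7); print(r.read_state()['grip_width'])
s=r.read_state()
im=viewer.read_camera('wrist'); cv2.imwrite('pics/w4.png',im[:,:,::-1]);np.save('w4.npy',np.r_[s['tcp_pos'],s['tool_rot']])"
```

```text
t 6.3 tcp [ 0.4776 -0.0285  0.2641] bearing -0.1 tilt 0.01 F [ 0.35  0.15 -4.76] shift [ 0.181 -4.59  -0.018] yaw -1.359
0.01168057692798082
```

View pics/w4.png

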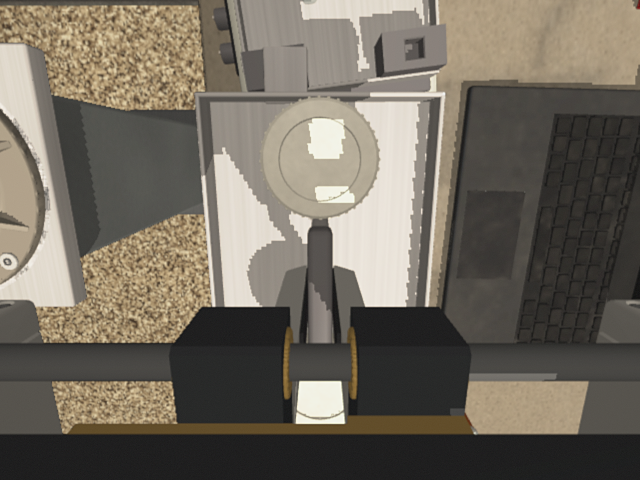

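```bash
python3 -c "
from go import *
a=np.load('w4.npy'); s={'tcp_pos':a[:3],'tool_rot':a[3:]}
p=wray(s,(414,47.5),.112);print('socket +- wrist',p)
yaw=.1165
for y in (.1154,.1178):
  c,q=np.cos(y),np.sin(y); print('pred', .4870+c*.058+q*.088, .2015+q*.058-c*.088)
z=.264-.0965+.037
print(wray(s,(196,94),z)-a[:3],wray(s,(444,93.5),z)-a[:3])
"
```

```text
socket +- wrist [0.55536403 0.12205022 0.112     ]
pred 0.5547469060240742 0.12076365920996135
pred 0.554940477944958 0.12092648414888016
[-0.07334531  0.10134158 -0.05958641] [ 0.07424629  0.10124008 -0.05958641]
```

step_arm([
  [1,[0,-0.15,0],-0.1],
  [1,[0.02,-0.5,0],-0.2],
  [1,[0.04,-1.0,0],-0.4],
  [1,[0.07,-1.6,0],-0.6],
  [1,[0.1,-2.2,0],-0.8],
])

```text
time_s: 6.85
tcp_pos: [0.4834, 0.08, 0.264]
tool_rot: [3.14, 0.101, 0.0]
force: [0.7, -0.3, -4.6]
grip_width: 0.0117
```

```bash
python3 -c "
from go import *
go([.4873,.2018,.265],6.7)"
```

```text
t 6.85 tcp [0.4834 0.08   0.264 ] bearing 3.67 tilt 0.0 F [ 0.7  -0.29 -4.59] shift [ 0.233 -2.427 -0.021] yaw -0.605
```

step_arm([
  [1,[0.06,-0.6,0],-0.2],
  [1,[0.12,-1.2,0],-0.4],
  [1,[0.17,-1.75,0],-0.5],
  [1,[0.21,-2.15,0],-0.55],
  [1,[0.23,-2.4,0],-0.55],
])

```text
time_s: 7.35
tcp_pos: [0.487, 0.2013, 0.2639]
tool_rot: [-3.136, -0.179, 0.001]
force: [0.5, -0.6, -4.9]
grip_width: 0.012
```

step_arm([
  [1,[0,0,0],0],
  [1,[0,0,0],0],
  [1,[0,0,0],0],
])

```text
time_s: 7.65
tcp_pos: [0.4871, 0.1989, 0.2639]
tool_rot: [3.136, 0.176, -0.0]
force: [0.0, -0.4, -4.4]
grip_width: 0.0122
```

```bash
python3 -c "
from go import *
go([.4873,.2018,.225],6.7)
s=r.read_state()
im=viewer.read_camera('wrist'); cv2.imwrite('pics/w5.png',im[:,:,::-1]);np.save('w5.npy',np.r_[s['tcp_pos'],s['tool_rot']])
im=viewer.read_camera('scene'); cv2.imwrite('pics/s5.png',im[:,:,::-1])
im=viewer.read_camera('top'); cv2.imwrite('pics/t5.png',im[:,:,::-1])
crop('pics/s5.png','pics/s5c.png',160,90,200,180,4)"
```

```text
t 7.65 tcp [0.4871 0.1989 0.2639] bearing 6.41 tilt 0.03 F [ 0.01 -0.43 -4.39] shift [ 0.01  -0.058  0.778] yaw -0.059
```

View pics/w5.png

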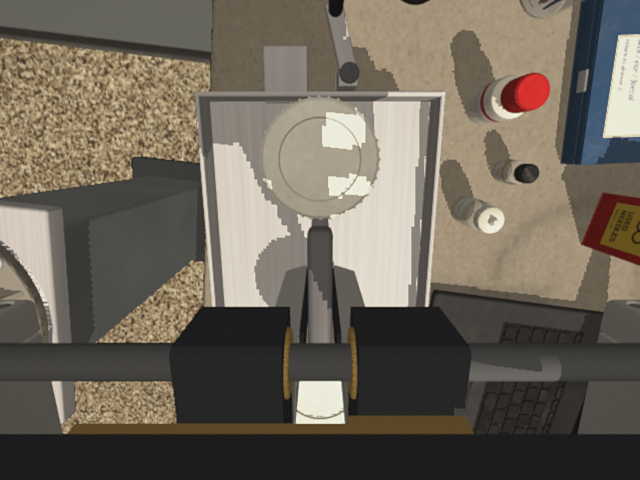

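View pics/s5c.png

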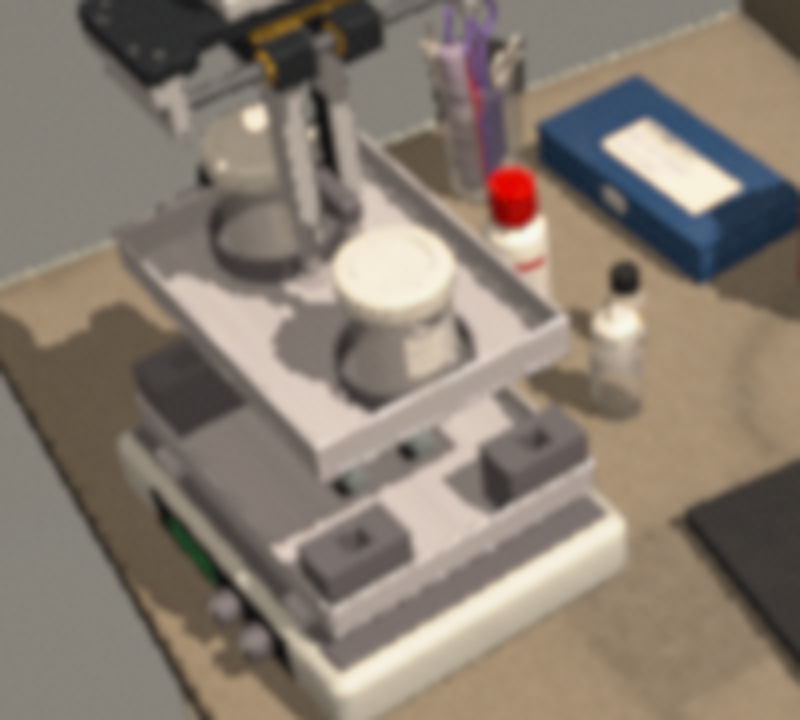

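View pics/t5.png

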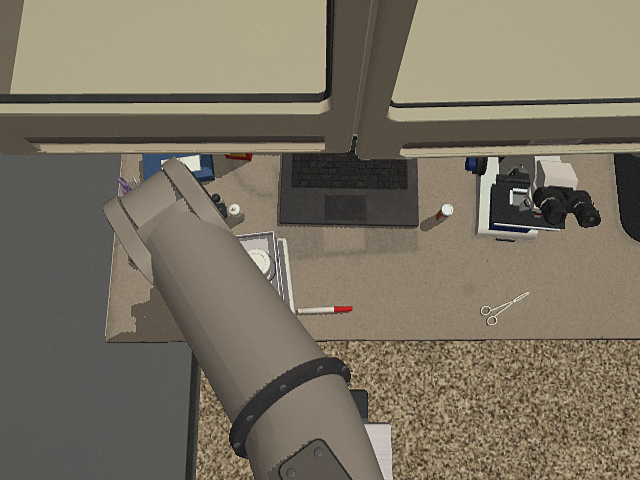

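step_arm([
  [1,[0,-0.02,0.2],-0.03],
  [1,[0,-0.05,0.45],-0.05],
  [1,[0,-0.05,0.7],-0.05],
  [1,[0,-0.05,0.88],-0.05],
  [1,[0,-0.05,0.93],-0.05],
])

```text
time_s: 8.3
tcp_pos: [0.486, 0.2024, 0.2159]
tool_rot: [3.136, 0.185, -0.003]
force: [0.4, -0.4, -5.4]
grip_width: 0.0118
```

step_arm([
  [1,[0,0,0],0],
  [1,[0,0,0],0],
])

```text
time_s: 8.5
tcp_pos: [0.4868, 0.2029, 0.2178]
tool_rot: [-3.136, -0.185, -0.001]
force: [-0.4, -0.5, -4.9]
grip_width: 0.0121
```

```bash
python3 -c "
from go import *
go([.4873,.2018,.2085],6.7)
im=viewer.read_camera('scene'); cv2.imwrite('pics/s6.png',im[:,:,::-1])
crop('pics/s6.png','pics/s6c.png',180,130,150,130,5)"
```

```text
t 8.5 tcp [0.4868 0.2029 0.2178] bearing 6.76 tilt 0.02 F [-0.44 -0.51 -4.91] shift [0.008 0.022 0.186] yaw 0.012
```

View pics/s6c.png

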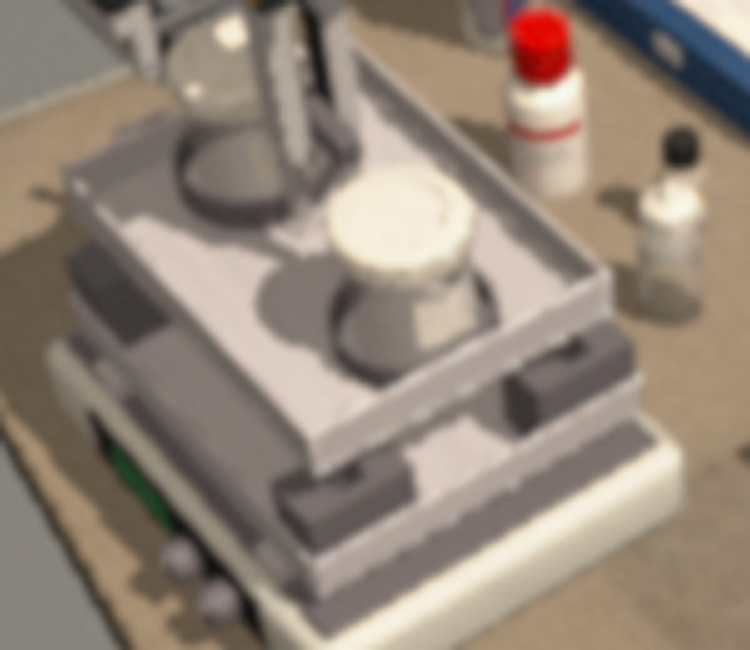

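```bash
python3 -c "
from fit import *
o=T([(607,272),(310,443),(66,172)],5,(180,130))
x,f=fit([(.075,-.103),(-.075,-.103),(-.075,.103)],.1583,{'scene':o}); print(x,np.degrees(x[2]),f.round(2))
print(fit([(i*.058,j*.088) for i,j in sg],.112,{'scene':ss})[0])
a=np.load('w5.npy'); s={'tcp_pos':a[:3],'tool_rot':a[3:]}
print('pivot',wray(s,(348,73),.135),'knobtop',wray(s,(336,7),.162))
"
```

```text
[0.48624481 0.20075467 0.11365054] 6.51169646530407 [[ 1.39  0.66]
 [-0.15 -0.35]
 [-1.3  -0.58]]
[0.48779154 0.19926198 0.11243213]
pivot [0.49459411 0.32713187 0.135     ] knobtop [0.47985973 0.36109065 0.162     ]
```

step_arm([
  [1,[0.01,0.01,0.05],0],
  [1,[0.015,0.02,0.09],0],
  [1,[0.015,0.03,0.12],0],
  [1,[0.015,0.03,0.14],0],
  [1,[0.015,0.03,0.15],0],
])

```text
time_s: 9.05
tcp_pos: [0.4875, 0.2013, 0.2099]
tool_rot: [-3.136, -0.185, 0.0]
force: [0.2, -0.7, -5.2]
grip_width: 0.0115
```

step_arm([
  [1,[0,0,0.01],0],
  [1,[0,0,0.02],0],
  [1,[0,0,0.03],0],
  [1,[0,0,0.03],0],
])

```text
time_s: 9.45
tcp_pos: [0.4875, 0.2013, 0.2085]
tool_rot: [-3.136, -0.185, 0.0]
force: [0.6, -0.6, -5.0]
grip_width: 0.0114
```

```bash
python3 -c "
from go import *
go([.4875,.2015,.2085],6.7)"
```

```text
t 9.45 tcp [0.4875 0.2013 0.2085] bearing 6.75 tilt 0.0 F [ 0.59 -0.58 -4.99] shift [ 0.001 -0.004 -0.   ] yaw 0.011
```

Continue down 0.5 mm per row, checking the force.

step_arm([
  [1,[0,0,0.01],0],
  [1,[0,0,0.02],0],
  [1,[0,0,0.03],0],
  [1,[0,0,0.03],0],
])

```text
time_s: 9.85
tcp_pos: [0.4875, 0.2013, 0.207]
tool_rot: [-3.136, -0.185, 0.0]
force: [0.5, -0.2, -4.7]
grip_width: 0.0115
```

step_arm([
  [1,[0,0,0.01],0],
  [1,[0,0,0.02],0],
  [1,[0,0,0.02],0],
])

```text
time_s: 10.15
tcp_pos: [0.4875, 0.2013, 0.2059]
tool_rot: [-3.136, -0.185, 0.0]
force: [-1.0, 0.2, -5.6]
grip_width: 0.0119
```

step_arm([
  [1,[0,0,0.015],0],
  [1,[0,0,0.03],0],
  [1,[0,0,0.045],0],
  [1,[0,0,0.045],0],
])

```text
time_s: 10.55
tcp_pos: [0.4874, 0.2012, 0.2036]
tool_rot: [-3.136, -0.185, 0.0]
force: [-0.1, 1.4, -4.8]
grip_width: 0.0116
```

step_arm([
  [1,[0,0,0.015],0],
  [1,[0,0,0.03],0],
  [1,[0,0,0.04],0],
  [1,[0,0,0.04],0],
])

```text
time_s: 10.95
tcp_pos: [0.4875, 0.2013, 0.2017]
tool_rot: [-3.136, -0.185, 0.0]
force: [-0.9, 0.4, -5.0]
grip_width: 0.0117
```

```bash
python3 -c "
from go import *
go([.4875,.2013,.196],6.7)
im=viewer.read_camera('scene'); cv2.imwrite('pics/s7.png',im[:,:,::-1])
crop('pics/s7.png','pics/s7c.png',180,130,150,130,5)"
```

```text
t 10.95 tcp [0.4875 0.2013 0.2017] bearing 6.75 tilt 0.0 F [-0.93  0.39 -4.96] shift [ 0.001 -0.     0.114] yaw 0.011
```

View pics/s7c.png

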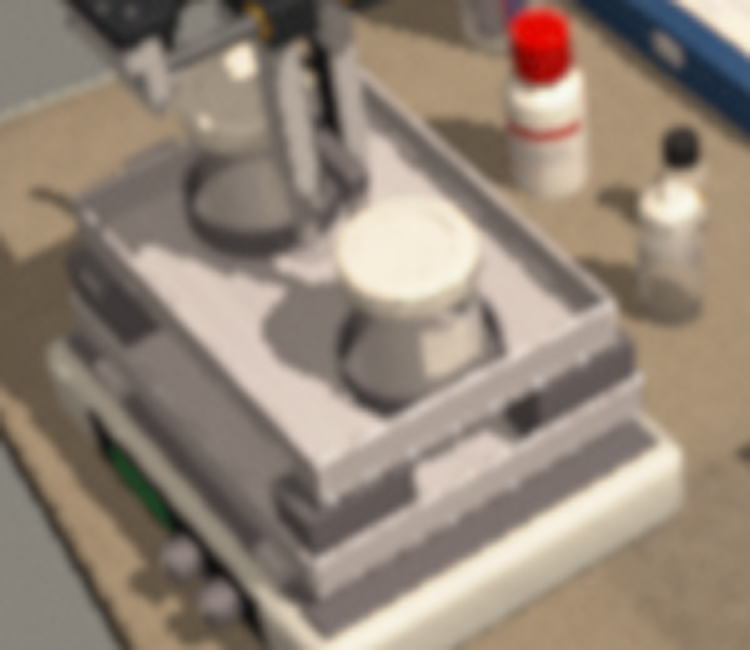

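step_arm([
  [1,[0,0,0.015],0],
  [1,[0,0,0.03],0],
  [1,[0,0,0.045],0],
  [1,[0,0,0.06],0],
  [1,[0,0,0.06],0],
])

```text
time_s: 11.5
tcp_pos: [0.4874, 0.2013, 0.1986]
tool_rot: [3.136, 0.185, -0.0]
force: [0.3, -0.5, -5.4]
grip_width: 0.0119
```

step_arm([
  [1,[0,0,0.01],0],
  [1,[0,0,0.02],0],
  [1,[0,0,0.03],0],
  [1,[0,0,0.03],0],
])

```text
time_s: 11.9
tcp_pos: [0.4875, 0.2013, 0.1972]
tool_rot: [-3.136, -0.185, 0.0]
force: [-0.4, 0.1, -4.3]
grip_width: 0.0115
```

step_arm([
  [1,[0,0,0.01],0],
  [1,[0,0,0.02],0],
  [1,[0,0,0.02],0],
])

```text
time_s: 12.2
tcp_pos: [0.4875, 0.2013, 0.1963]
tool_rot: [-3.136, -0.185, -0.0]
force: [-0.3, -0.4, -4.2]
grip_width: 0.0122
```

step_arm([
  [1,[0,0,0.01],0],
  [1,[0,0,0.01],0],
  [1,[0,0,0.02],0],
  [1,[0,0,0.02],0],
])

```text
time_s: 12.6
tcp_pos: [0.4876, 0.2013, 0.1954]
tool_rot: [-3.136, -0.185, -0.0]
force: [-1.2, -1.2, -0.4]
grip_width: 0.0115
```

```bash
python3 -c "
from go import *
go([.4875,.2013,.195],6.7)"
```

```text
t 12.6 tcp [0.4876 0.2013 0.1954] bearing 6.75 tilt 0.01 F [-1.23 -1.18 -0.42] shift [-0.002  0.     0.008] yaw 0.01
```

step_arm([
  [0.6,[0,0,0],0],
  [0.3,[0,0,0],0],
  [0,[0,0,0],0],
  [0,[0,0,0],0],
  [0,[0,0,0],0],
])

```text
time_s: 13.1
tcp_pos: [0.4875, 0.2013, 0.1953]
tool_rot: [-3.136, -0.185, -0.0]
force: [-0.5, 0.4, -0.3]
grip_width: 0.0461
```

step_arm([
  [0,[0,0,-0.3],0],
  [0,[0,0,-0.8],0],
  [0,[0,0,-1.4],0],
  [0,[0,0,-2.0],0],
  [0,[0,0,-2.2],0],
])

```text
time_s: 13.6
tcp_pos: [0.4883, 0.2021, 0.3092]
tool_rot: [-3.135, -0.185, -0.006]
force: [0.3, -0.1, 0.2]
grip_width: 0.0468
```

step_arm([
  [0,[0,0,0],0],
  [0,[0,0,0],0],
  [0,[0,0,0],0],
])

```text
time_s: 13.9
tcp_pos: [0.4871, 0.201, 0.3042]
tool_rot: [3.136, 0.185, -0.003]
force: [0.8, -0.7, -0.3]
grip_width: 0.0471
```

```bash
python3 -c "
from go import *
go([.48,.372,.25],6.7)
s=r.read_state();np.save('w8.npy',np.r_[s['tcp_pos'],s['tool_rot']])
for n in ('wrist','scene'): im=viewer.read_camera(n); cv2.imwrite('pics/%s8.png'%n,im[:,:,::-1])
crop('pics/scene8.png','pics/s8c.png',180,110,150,150,4)"
```

```text
t 13.9 tcp [0.4871 0.201  0.3042] bearing 6.75 tilt 0.09 F [ 0.77 -0.67 -0.29] shift [ 0.264 -3.414  1.083] yaw 0.011
```

View pics/wrist8.png

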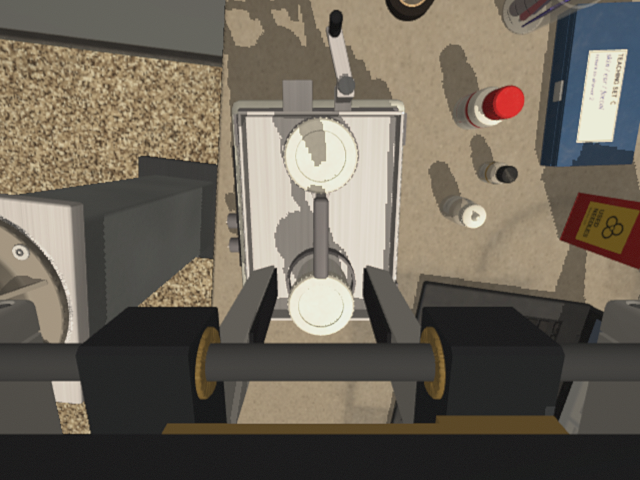

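View pics/s8c.png

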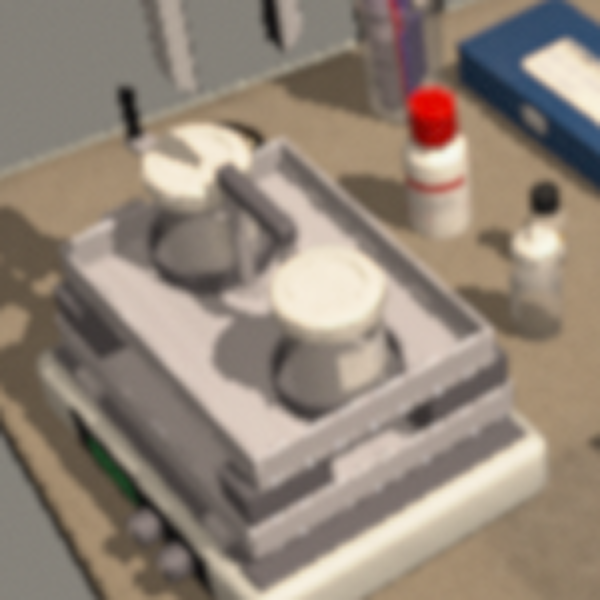

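```bash
python3 -c "
from go import *
a=np.load('w8.npy'); s={'tcp_pos':a[:3],'tool_rot':a[3:]}
print('pivot',wray(s,(345,85),.135),'knobtop',wray(s,(336,15),.162),'foot',wray(s,(337,32),.127))
print('scene knobtop',ray('scene',(125/4+180,92/4+110),.162), 'knobfoot',ray('scene',(132/4+180,136/4+110),.127))
c,q=np.cos(.1178),np.sin(.1178);Rm=np.array([[c,-q],[q,c]]);C=np.array([.4875,.2013])
for p in ([.4783,.3715],[.4795,.3709],[.494,.3275]): print(Rm.T@(np.array(p)-C))
crop('pics/wrist8.png','pics/w8c.png',270,0,130,110,6)"
```

```text
pivot [0.49426795 0.32770991 0.135     ] knobtop [0.47929365 0.37221942 0.162     ] foot [0.48186448 0.37115151 0.127     ]
scene knobtop [0.47762203 0.36665336 0.162     ] knobfoot [0.4769807  0.37087715 0.127     ]
[0.01086698 0.1701017 ]
[0.01198815 0.16936483]
[0.02128695 0.12456145]
```

View pics/w8c.png

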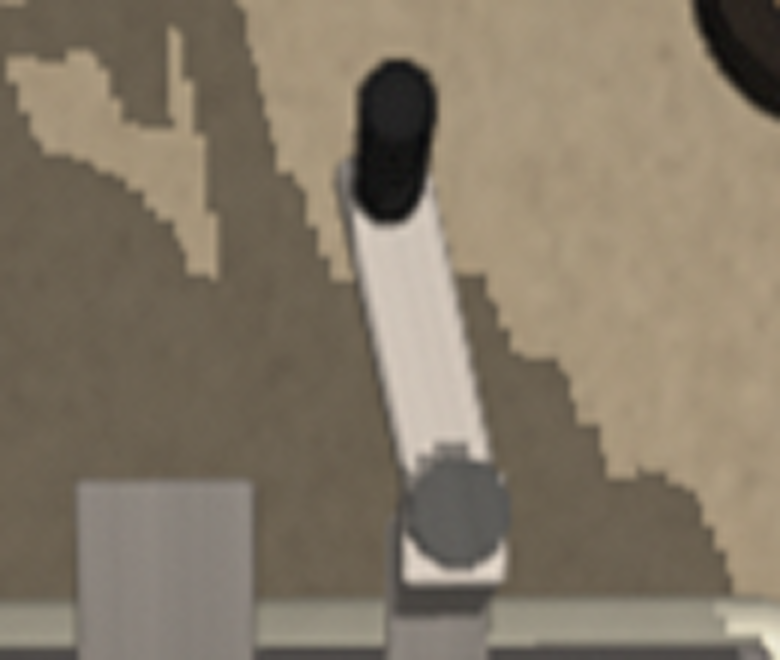

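```bash
cat > kn.py <<'E'
from go import *
c,q=np.cos(.1175),np.sin(.1175);Rm=np.array([[c,-q],[q,c]]);C=np.array([.4875,.2013])
PV=np.array([.0213,.1245])
def tgt(th,gap=0,z=.155):
    k=PV+.046*np.array([-np.sin(th),np.cos(th)])+(.018+gap)*np.array([.62,.78])
    return np.r_[C+Rm@k,z]
B=6.73+51.6
E
python3 -c "
from kn import *
print(r.read_state()['q'].round(2), tgt(.216,.009)); go(tgt(.216,.009,.26),B)"
```

```text
[ 0.14  0.18 -0.73  1.8   0.13  1.21 -0.51] [0.49315553 0.39378127 0.155     ]
t 14.0 tcp [0.4871 0.2011 0.3043] bearing 6.76 tilt 0.09 F [-0.6   0.33  0.52] shift [ 0.575 -3.812  0.886] yaw -10.313
```

step_arm([
  [1,[0.1,-0.7,0],-1.5],
  [1,[0.22,-1.5,0],-3],
  [1,[0.34,-2.3,0],-4.5],
  [1,[0.46,-3.1,0],-6],
  [1,[0.57,-3.8,0],-7.5],
])

```text
time_s: 14.5
tcp_pos: [0.493, 0.3952, 0.3045]
tool_rot: [-2.907, -1.192, 0.002]
force: [1.0, -0.3, -0.1]
grip_width: 0.0104
```

step_arm([
  [1,[0,0,0],-1.4],
  [1,[0,0,0],-2.8],
  [1,[0,0,0],-2.8],
  [1,[0,0,0],-2.8],
  [1,[0,0,0],-2.8],
])

```text
time_s: 15.0
tcp_pos: [0.4936, 0.393, 0.3051]
tool_rot: [2.747, 1.524, -0.0]
force: [0.5, -0.9, 0.6]
grip_width: 0.0004
```

```bash
python3 -c "
from kn import *
print(r.read_state()['q'].round(2),r.read_state()['grip_width']); go(tgt(.216,.009,.155),B)"
```

```text
[-0.1   0.43 -0.92  1.57  0.35  1.32 -0.05] 0.00036904499544452527
t 15.0 tcp [0.4936 0.393  0.3051] bearing 58.06 tilt 0.01 F [ 0.46 -0.89  0.57] shift [ 0.01  -0.015  3.002] yaw -0.055
```

step_arm([
  [1,[0,0,0.6],0],
  [1,[0,0,1.2],0],
  [1,[0,0,1.8],0],
  [1,[0,0,2.2],0],
  [1,[0,0,2.2],0],
])

```text
time_s: 15.5
tcp_pos: [0.4927, 0.392, 0.1928]
tool_rot: [2.745, 1.526, -0.006]
force: [0.3, -0.1, -0.3]
grip_width: 0.0004
```

```bash
python3 -c "
from kn import *
go(tgt(.216,.009,.155),B)
for n in ('wrist','scene'): im=viewer.read_camera(n); cv2.imwrite('pics/%s9.png'%n,im[:,:,::-1])
crop('pics/scene9.png','pics/s9c.png',160,80,160,120,5)"
```

```text
t 15.5 tcp [0.4927 0.392  0.1928] bearing 58.14 tilt 0.21 F [ 0.28 -0.11 -0.29] shift [ 0.037 -0.011  0.757] yaw -0.038
```

View pics/wrist9.png

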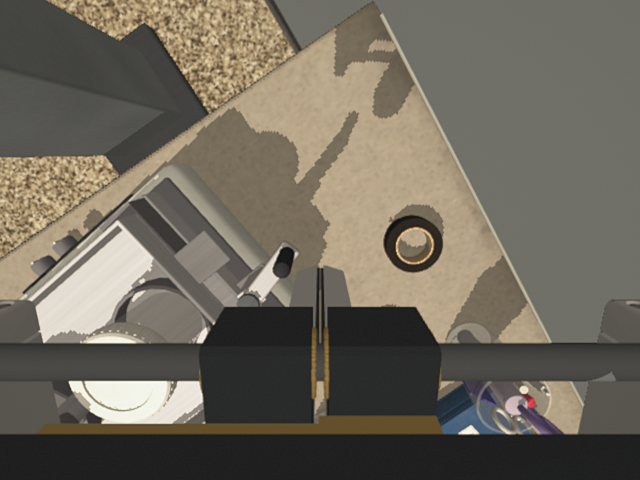

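View pics/s9c.png

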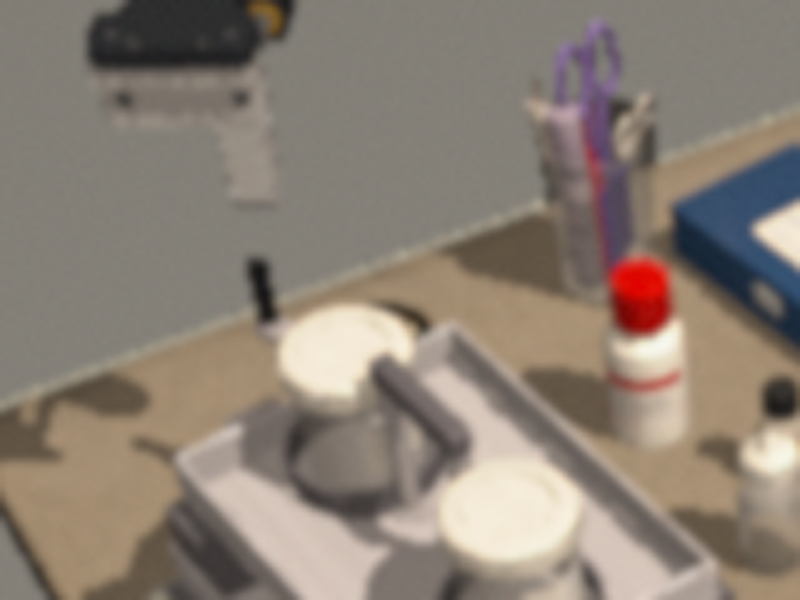

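```bash
python3 -c "
from kn import *
for z in (0,): print('base',ray('scene',(277,138),z), ray('top',(140,207),0))
for z in (.1,.15,.2,.25): print(z,ray('scene',(280,85),z), ray('top',(130,182),z))
s=r.read_state()
for z in (.1,.15,.2): print(z,wray(s,(518,403),z),wray(s,(530,390),z))
crop('pics/top0.png','pics/pc.png',105,150,60,80,7)
print(s['tcp_pos'], [s['tcp_pos'][:2]+np.array([np.cos(np.radians(B)),np.sin(np.radians(B))])*a for a in (.088,)])
"
```

```text
base [0.68280237 0.45491064 0.        ] [0.69308422 0.47905751 0.        ]
0.1 [0.74723588 0.54044835 0.1       ] [0.72519253 0.46843534 0.1       ]
0.15 [0.71352482 0.4699519  0.15      ] [0.70637934 0.44714255 0.15      ]
0.2 [0.67981377 0.39945545 0.2       ] [0.68756615 0.42584977 0.2       ]
0.25 [0.64610272 0.328959   0.25      ] [0.66875296 0.40455698 0.25      ]
0.1 [0.70568264 0.46285993 0.1       ] [0.69908594 0.47698606 0.1       ]
0.15 [0.65286298 0.45617215 0.15      ] [0.64755134 0.46754645 0.15      ]
0.2 [0.60004331 0.44948437 0.2       ] [0.59601675 0.45810683 0.2       ]
[0.4935959  0.39348441 0.19601797] [array([0.5397982 , 0.46837999])]
```

View pics/pc.png

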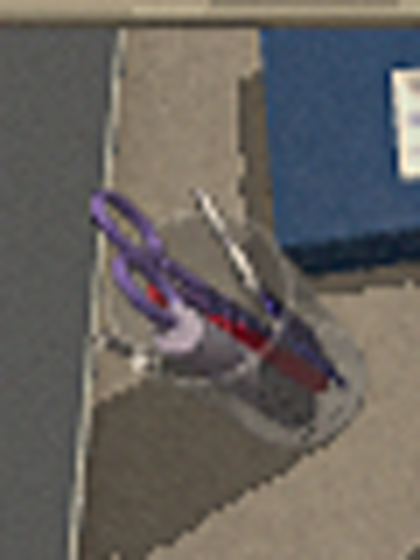

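step_arm([
  [1,[0,0,0.2],0],
  [1,[0,0,0.4],0],
  [1,[0,0,0.6],0],
  [1,[0,0,0.75],0],
  [1,[0,0,0.8],0],
])

```text
time_s: 16.1
tcp_pos: [0.4932, 0.393, 0.1541]
tool_rot: [2.744, 1.529, -0.002]
force: [0.1, 0.9, -0.5]
grip_width: 0.0003
```

```bash
python3 -c "
from kn import *
s=r.read_state(); M=R.from_rotvec(s['tool_rot']).as_matrix()
go(tgt(.216,0),B)
p0=tgt(.216,.009)
for th in (.216,.35,.5,.7,.9,1.1,1.3,1.45,1.57): print(th,(M.T@(tgt(th)-s['tcp_pos'])/.05).round(3))
"
```

```text
t 16.1 tcp [0.4932 0.393  0.1541] bearing 58.26 tilt 0.07 F [ 0.11  0.91 -0.49] shift [-0.166 -0.009 -0.017] yaw -0.015
0.216 [-0.166 -0.009 -0.017]
0.35 [-0.267 -0.08  -0.017]
0.5 [-0.389 -0.143 -0.017]
0.7 [-0.565 -0.197 -0.017]
0.9 [-0.748 -0.215 -0.017]
1.1 [-0.93  -0.197 -0.016]
1.3 [-1.106 -0.142 -0.016]
1.45 [-1.228 -0.079 -0.016]
1.57 [-1.319 -0.016 -0.016]
```

step_arm([
  [1,[-0.08,0,-0.02],0],
  [1,[-0.16,-0.01,-0.02],0],
  [1,[-0.21,-0.04,-0.02],0],
  [1,[-0.27,-0.08,-0.02],0],
  [1,[-0.33,-0.11,-0.02],0],
])

```text
time_s: 16.6
tcp_pos: [0.4798, 0.3823, 0.1566]
tool_rot: [-2.744, -1.529, -0.001]
force: [-0.2, 2.4, 0.4]
grip_width: 0.0006
```

```bash
cat > rem.py <<'E'
from kn import *
import sys
s=r.read_state(); M=R.from_rotvec(s['tool_rot']).as_matrix()
go(tgt(.4),B)
for th in np.arange(float(sys.argv[1]),1.7,.1): print(th.round(2),(M.T@(tgt(th)-s['tcp_pos'])/.05).round(3))
n=sys.argv[2]
for c in ('wrist','scene'): im=viewer.read_camera(c); cv2.imwrite(f'pics/{c}{n}.png',im[:,:,::-1])
crop(f'pics/scene{n}.png',f'pics/s{n}c.png',160,80,160,120,5)
E
python3 rem.py .4 10
```

```text
t 16.6 tcp [0.4798 0.3823 0.1566] bearing 58.26 tilt 0.04 F [-0.17  2.42  0.4 ] shift [0.015 0.013 0.032] yaw -0.013
0.4 [0.015 0.013 0.032]
0.5 [-0.067 -0.027  0.032]
0.6 [-0.154 -0.059  0.032]
0.7 [-0.243 -0.082  0.032]
0.8 [-0.334 -0.095  0.032]
0.9 [-0.426 -0.1    0.032]
1.0 [-0.518 -0.095  0.032]
1.1 [-0.609 -0.081  0.032]
1.2 [-0.698 -0.059  0.032]
1.3 [-0.784 -0.027  0.031]
1.4 [-0.867  0.013  0.031]
1.5 [-0.945  0.061  0.031]
1.6 [-1.018  0.117  0.031]
```

View pics/wrist10.png

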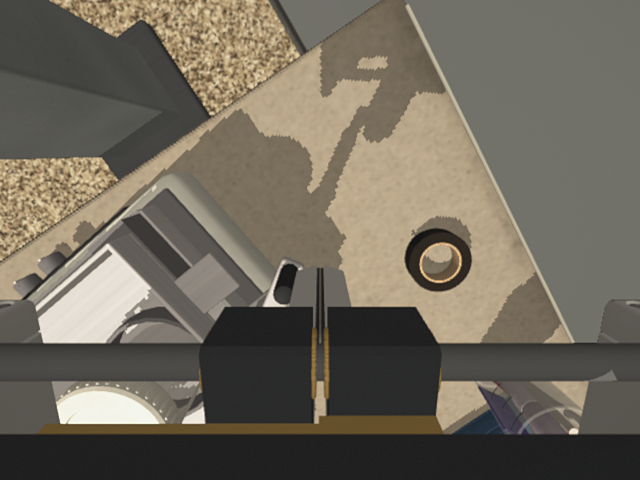

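View pics/s10c.png

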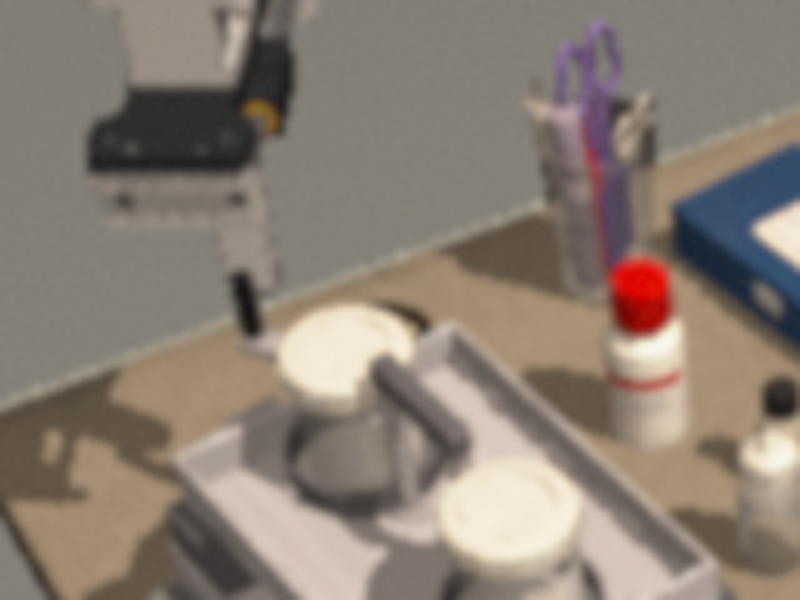

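Contact with the knob; the arm is turning (knob at wrist (287,285), slightly towards the -y-tool edge of the finger). Continue along the arc.

step_arm([
  [1,[-0.06,-0.03,0.02],0],
  [1,[-0.12,-0.05,0.02],0],
  [1,[-0.18,-0.07,0.02],0],
  [1,[-0.24,-0.085,0.02],0],
  [1,[-0.3,-0.095,0.02],0],
])

```text
time_s: 17.2
tcp_pos: [0.4679, 0.3717, 0.1553]
tool_rot: [-2.744, -1.529, 0.0]
force: [-0.8, 1.2, -0.2]
grip_width: 0.0002
```

step_arm([
  [1,[-0.06,-0.01,0],0],
  [1,[-0.12,-0.01,0],0],
  [1,[-0.18,-0.01,0],0],
  [1,[-0.24,0,0],0],
  [1,[-0.3,0.01,0],0],
])

```text
time_s: 17.7
tcp_pos: [0.4606, 0.3586, 0.1553]
tool_rot: [2.744, 1.529, -0.0]
force: [0.4, 0.8, -0.3]
grip_width: 0.0005
```

```bash
python3 rem.py 1.0 11
```

```text
t 17.7 tcp [0.4606 0.3586 0.1553] bearing 58.25 tilt 0.0 F [ 0.43  0.85 -0.25] shift [0.62  0.089 0.005] yaw -0.016
1.0 [ 0.087 -0.019  0.005]
1.1 [-0.004 -0.005  0.005]
1.2 [-0.093  0.018  0.005]
1.3 [-0.179  0.05   0.005]
1.4 [-0.262  0.09   0.005]
1.5 [-0.34   0.138  0.005]
1.6 [-0.413  0.194  0.005]
```

View pics/wrist11.png

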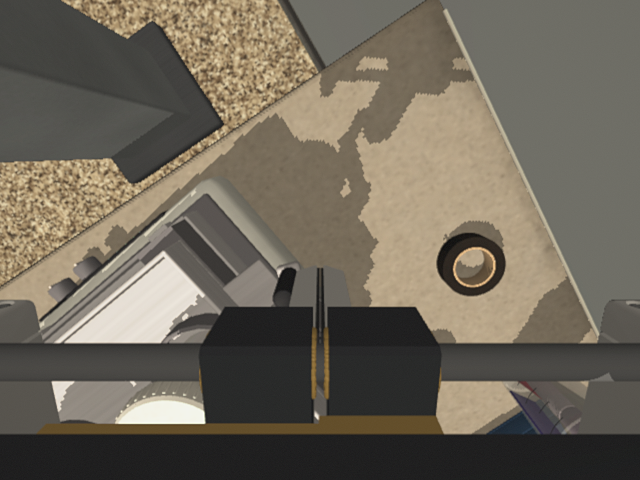

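View pics/s11c.png

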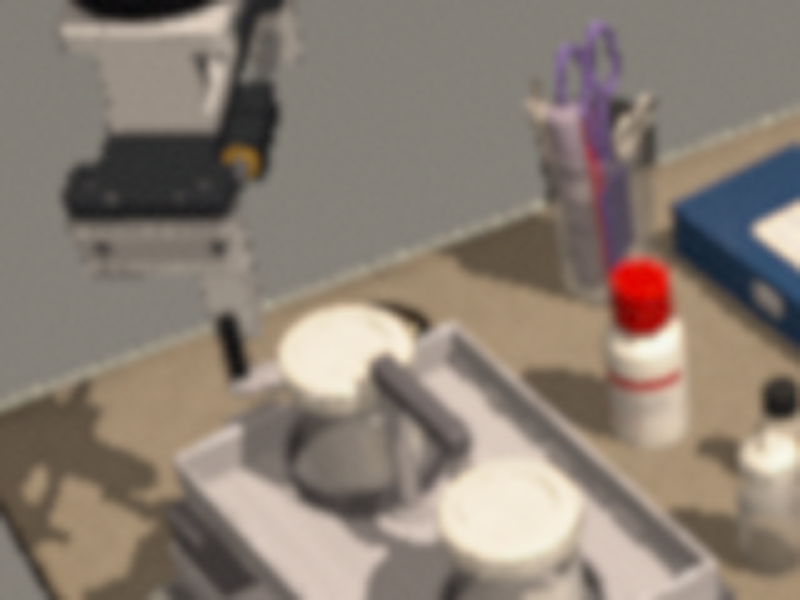

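```bash
python3 -c "
from kn import *
s=r.read_state(); M=R.from_rotvec(s['tool_rot']).as_matrix()
for uv,z in (((288,273),.161),((283,300),.13)): print(M.T@(wray(s,uv,z)-s['tcp_pos']))"
```

```text
[-0.01635819 -0.01273816 -0.00578678]
[-0.0226544   0.01501807  0.02522435]
```

```bash
python3 -c "
from kn import *
crop('pics/wrist11.png','pics/w11c.png',250,240,110,80,7)
s=r.read_state(); M=R.from_rotvec(s['tool_rot']).as_matrix()
for p in ([-.018,0],[-.018,-.008],[-.0125,-.008],[-.0125,.008]):
  for z in (.161,.137): print(p,z,((wproj(s,s['tcp_pos']+M@np.r_[p,s['tcp_pos'][2]-z])[0]-[250,240])*7).round())"
```

```text
[-0.018, 0] 0.161 [246. 406.]
[-0.018, 0] 0.137 [276. 280.]
[-0.018, -0.008] 0.161 [243. 297.]
[-0.018, -0.008] 0.137 [274. 183.]
[-0.0125, -0.008] 0.161 [324. 297.]
[-0.0125, -0.008] 0.137 [344. 183.]
[-0.0125, 0.008] 0.161 [328. 512.]
[-0.0125, 0.008] 0.137 [348. 375.]
```

View pics/w11c.png

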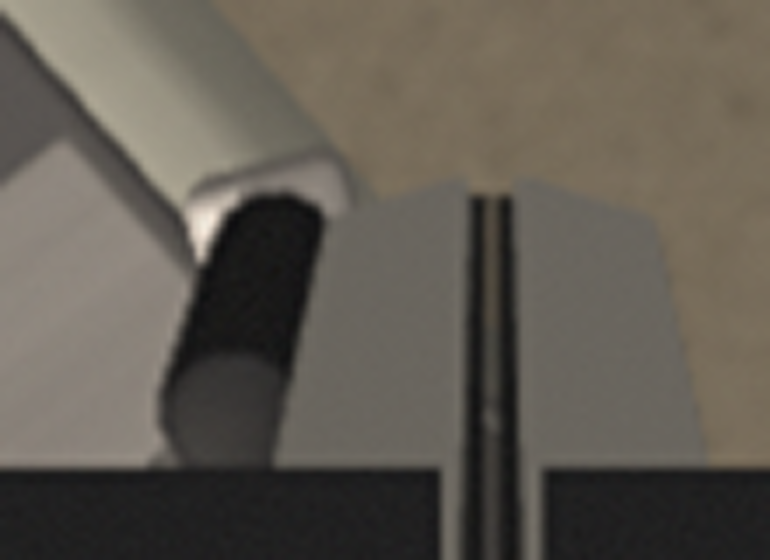

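step_arm([
  [1,[-0.06,0.01,0],0],
  [1,[-0.12,0.03,0],0],
  [1,[-0.18,0.05,0],0],
  [1,[-0.24,0.08,0],0],
  [1,[-0.29,0.11,0],0],
])

```text
time_s: 18.3
tcp_pos: [0.4577, 0.3434, 0.1553]
tool_rot: [2.744, 1.529, -0.0]
force: [0.3, 2.1, 0.1]
grip_width: 0.0004
```

```bash
python3 rem.py 1.3 12
```

```text
t 18.3 tcp [0.4577 0.3434 0.1553] bearing 58.25 tilt 0.0 F [0.34 2.1  0.08] shift [ 0.911 -0.021  0.006] yaw -0.015
1.3 [ 0.112 -0.061  0.006]
1.4 [ 0.029 -0.021  0.006]
1.5 [-0.049  0.028  0.006]
1.6 [-0.123  0.083  0.006]
```

View pics/wrist12.png

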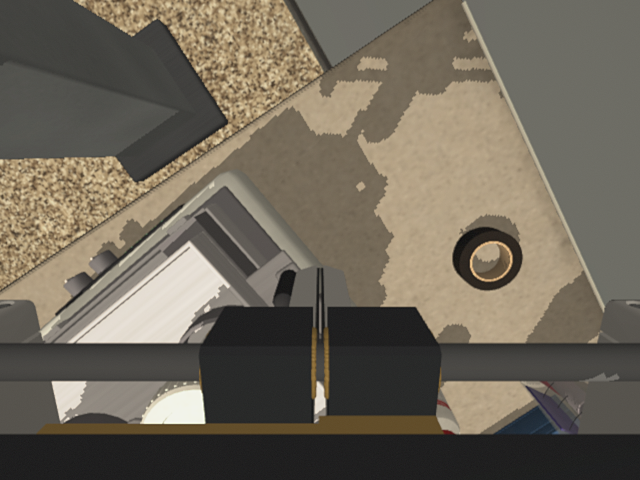

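step_arm([
  [1,[-0.03,0.015,0],0],
  [1,[-0.06,0.035,0],0],
  [1,[-0.08,0.05,0],0],
  [1,[-0.1,0.065,0],0],
  [1,[-0.1,0.065,0],0],
])

```text
time_s: 18.9
tcp_pos: [0.4578, 0.3401, 0.156]
tool_rot: [-2.74, -1.529, -0.004]
force: [1.1, 13.1, -2.2]
grip_width: 0.0005
```

step_arm([
  [1,[-0.012,0.01,0],0],
  [1,[-0.024,0.02,0],0],
  [1,[-0.024,0.02,0],0],
])

```text
time_s: 19.2
tcp_pos: [0.4578, 0.3398, 0.1562]
tool_rot: [-2.739, -1.529, -0.006]
force: [-0.6, 18.0, -3.0]
grip_width: -0.0
```

```bash
python3 rem.py 1.5 13
```

```text
t 19.2 tcp [0.4578 0.3398 0.1562] bearing 58.37 tilt 0.36 F [-0.59 17.96 -3.03] shift [ 0.97  -0.059  0.03 ] yaw 0.007
1.5 [ 0.01  -0.012  0.024]
1.6 [-0.063  0.043  0.024]
```

step_arm([
  [1,[0.06,-0.04,0],0],
  [1,[0.15,-0.1,0],0],
  [1,[0.3,-0.15,0],0],
  [1,[0.5,-0.15,0],0],
  [1,[0.6,-0.15,0],0],
])

```text
time_s: 19.8
tcp_pos: [0.468, 0.3666, 0.1552]
tool_rot: [-2.744, -1.529, -0.0]
force: [0.2, 0.8, 0.9]
grip_width: 0.0002
```

step_arm([
  [1,[0,0,-0.5],0],
  [1,[0,0,-1],0],
  [1,[0,0,-1.7],0],
  [1,[0,0,-2.4],0],
  [1,[0,0,-3],0],
])

```text
time_s: 20.3
tcp_pos: [0.4677, 0.3659, 0.3071]
tool_rot: [-2.744, -1.529, -0.001]
force: [-0.0, 0.1, -0.8]
grip_width: 0.0006
```

```bash
python3 -c "
from kn import *
go([.4871,.201,.30],6.75)"
```

```text
t 20.3 tcp [0.4677 0.3659 0.3071] bearing 58.26 tilt 0.04 F [-0.02  0.05 -0.81] shift [-2.601  2.066  0.14 ] yaw 10.302
```

step_arm([
  [1,[-0.5,0.4,0],1.6],
  [1,[-1,0.8,0],3.2],
  [1,[-1.6,1.2,0],4.8],
  [1,[-2.1,1.65,0],6.4],
  [1,[-2.6,2.07,0.05],8],
])

```text
time_s: 20.8
tcp_pos: [0.4876, 0.1992, 0.3032]
tool_rot: [3.103, 0.489, 0.001]
force: [-0.2, -0.1, -0.1]
grip_width: 0.0005
```

step_arm([
  [1,[0,0,0],1.2],
  [1,[0,0,0],2.3],
  [1,[0,0,0],2.3],
  [1,[0,0,0],2.3],
])

```text
time_s: 21.2
tcp_pos: [0.4872, 0.2009, 0.3028]
tool_rot: [-3.136, -0.19, 0.0]
force: [-0.2, 0.0, -0.7]
grip_width: 0.0001
```

```bash
python3 -c "
from kn import *
go([.4871,.201,.30],6.75)
s=r.read_state();np.save('w14.npy',np.r_[s['tcp_pos'],s['tool_rot']])
for n in ('wrist','scene'): im=viewer.read_camera(n); cv2.imwrite('pics/%s14.png'%n,im[:,:,::-1])
crop('pics/scene14.png','pics/s14c.png',180,110,150,150,4)
crop('pics/wrist14.png','pics/w14c.png',230,20,190,130,4)"
```

```text
t 21.2 tcp [0.4872 0.2009 0.3028] bearing 6.95 tilt 0.01 F [-0.19  0.02 -0.7 ] shift [-0.001 -0.002  0.056] yaw 0.04
```

View pics/w14c.png

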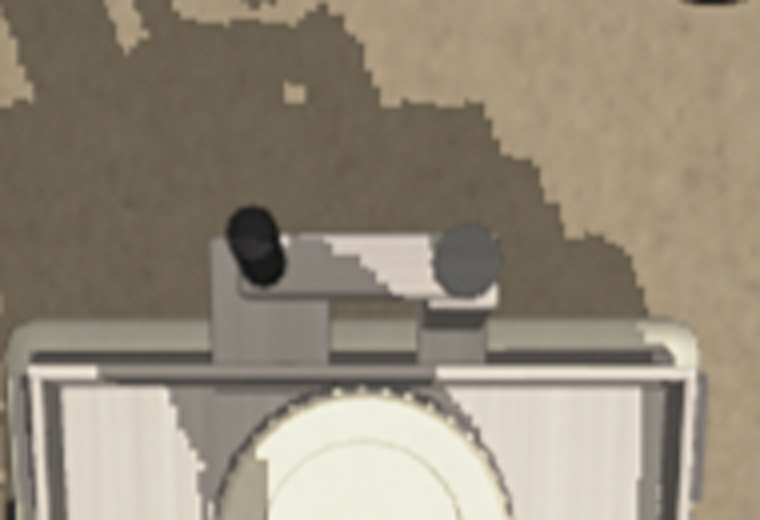

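View pics/s14c.png

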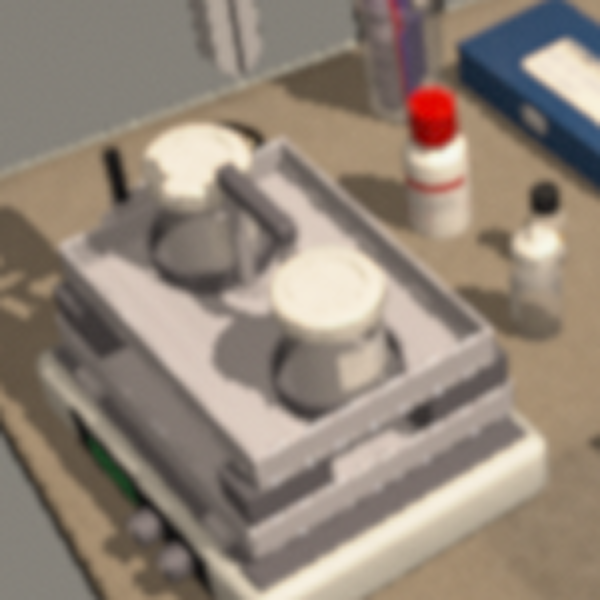

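```bash
python3 -c "
from kn import *
im=cv2.imread('pics/wrist14.png',0).astype(float)
# arm far (top) edge: strongest vertical gradient in rows 70..85, per column
def edge(cols,r0,r1,sign):
    o=[]
    for c in cols:
        g=sign*np.diff(im[r0:r1,c]); i=g.argmax(); o.append((c,r0+i+.5,round(g[i])))
    return o
e1=edge(range(306,336,3),72,86,1); e2=edge(range(300,336,4),90,99,-1); e3=edge(range(260,400,10),105,116,1)
for e in (e1,e2,e3): a=np.array(e); print(np.degrees(np.polyfit(a[:,0],a[:,1],1)[0]).round(2), [tuple(map(float,x)) for x in e])
s=r.read_state()
"
```

```text
1.85 [(306.0, 77.5, 34.0), (309.0, 77.5, 33.0), (312.0, 78.5, 53.0), (315.0, 78.5, 53.0), (318.0, 78.5, 52.0), (321.0, 78.5, 54.0), (324.0, 78.5, 55.0), (327.0, 78.5, 53.0), (330.0, 78.5, 50.0), (333.0, 78.5, 52.0)]
0.72 [(300.0, 92.5, 24.0), (304.0, 92.5, 24.0), (308.0, 92.5, 23.0), (312.0, 92.5, 22.0), (316.0, 92.5, 23.0), (320.0, 92.5, 24.0), (324.0, 90.5, 35.0), (328.0, 93.5, 63.0), (332.0, 93.5, 44.0)]
0.21 [(260.0, 110.5, 35.0), (270.0, 110.5, 35.0), (280.0, 110.5, 34.0), (290.0, 111.5, 14.0), (300.0, 111.5, 19.0), (310.0, 111.5, 11.0), (320.0, 110.5, 35.0), (330.0, 110.5, 35.0), (340.0, 111.5, 55.0), (350.0, 111.5, 54.0), (360.0, 110.5, 69.0), (370.0, 110.5, 70.0), (380.0, 111.5, 68.0), (390.0, 111.5, 69.0)]
```

View pics/scene14.png

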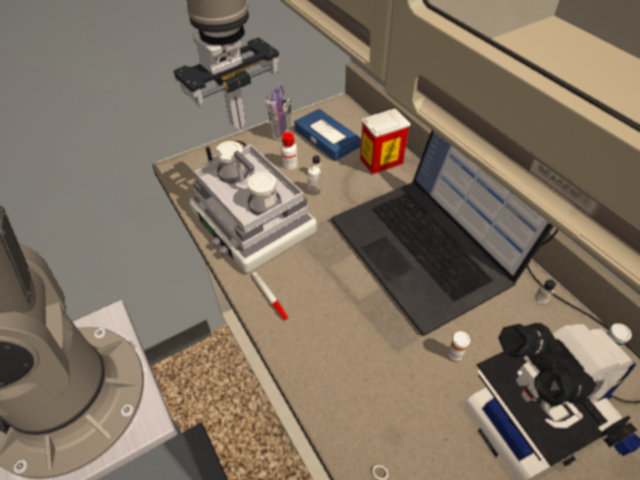

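```bash
python3 -c "
from h import *
print(workorder.finish_job())"
```

```text
the job is handed in; nothing more can be done
None
```

The top tray is sitting on the shaker with both cups upright, the catch is swung over its tab, and the job is handed in, finished at about 21 s of the 72 s allowed.

- **Tray:** I lifted it by the handle and lowered it gently. The lugs went into the sockets without searching. The scale reading dropped to almost nothing when the lug tips were about 99 mm above the shaker's underside, which is the fully home height. I let go of the handle there.
- **Catch:** I pushed the knob round with closed fingers until it stopped firmly, with the force at the knob rising to about 18 N. Normal turning had taken 1 to 2 N.
- **Last checks:** The pictures show the tray level, the arm lying over the tab, and the marker and other bench items not visibly moved. The robot was clear of everything.

**One disagreement:** from my pivot estimate, the catch stopped at about 1.49 rad rather than 1.57. In the final wrist picture the arm is parallel to the tray rim to within 1 to 2 degrees. I took that as the end stop and put the difference down to a few millimetres of error in my estimate. The hand-in gave no verdict, so I couldn't confirm it.

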